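Index the specimen carousel to the tall pot and relock it

TASK

Bring the lidded specimen pot on the carousel under the magnifying lens. Pull the locking plunger up and give it a quarter turn so that it stays out by itself, turn the wheel by its centre grip, then twist the plunger back and make sure that its pin has dropped fully home so that the wheel is locked with the pot under the lens. Leave the dishes and the pot sitting in their places on the wheel, and do not disturb the jar, the large dish or the sign on the counter.

Things in the scene. Friction and masses are not known exactly. Their poses are not given: they have to be found in the camera images.
- plunger_grip (a point): Middle of the black wing grip on top of the locking plunger, on its vertical axis, 104 mm above the counter when locked. The wing is 46 mm long (this point's x axis), 12 mm thick (y), 22 mm tall; this point is 9 mm below its top, 13 mm above its underside. Locked, the wing points at the wheel's axis. The slotted steel sleeve under it has its top 23 mm below this point (locked), 26 mm square.
- plunger (a joint): Height of the plunger in m, up positive, 0 = pin home in a slot (locked). A spring pushes it down: 4 N at 0, 8 N at the top stop, 0.020. Lift at least 0.014 to clear the sleeve before turning the wing. Parked out (a quarter turn, resting in the groove on the sleeve) it reads about 0.012. Wing turned back but pin standing on the wheel's rim between two slots: 0.009 to 0.010, not locked.
- handle (a joint): Turn of the wing in rad, counter-clockwise from above positive, 0 = wing radial. With the plunger below 0.012 the sleeve's slot holds it within about 0.1 of 0. Lifted, it turns freely either way up to 1.75; let go beyond about 1.2 either way it sinks into the groove and stays parked at 1.36 to 1.75. Twisted back to within about 0.1 of 0 and let go, the spring drops it into the slot.
- plunger_mount (a point): Fixed point on the bracket's top on the plunger's axis, 66 mm above the counter, 155 mm from the wheel's axis, opposite the lens; x axis: from the plunger to the wheel's axis and the lens. Below it the 10 mm pin enters a slot 11 mm wide in the wheel's rim; let down off a slot it stands on the rim and drops in when the wheel is turned slowly across; then the wheel has 0.2 degrees of play.
- wheel_grip (a point): Middle of the black bar grip at the wheel's centre, on its vertical axis, 89 mm above the counter; turns with the wheel; at the start its x axis points at the lens. The bar is 66 mm long (this point's x axis), 14 mm thick (y), 30 mm tall; this point is 13 mm below its top, 17 mm above its underside; a round boss of 52 mm diameter has its top 28 mm below it.
- view (a point): Point on the fixed base at the height of the wheel's top (45 mm above the counter), under the middle of the magnifying lens, 105 mm from the wheel's axis; its x axis points outwards from that axis. The lens is a black ring 88 mm across, its top 120 mm above the counter, held by a column outside the wheel (column top 122 mm).
- pot: The specimen pot: round, clear with dark contents and a black lid, 58 mm in diameter, 42 mm tall, clearly taller than the flat dishes; origin at the centre of its underside, z up. It stands in one of the wheel's places, 105 mm from the axis and one or two places to either side of the lens, between three stub pins 6 mm tall.
- dish_a: Flat round Petri dish on the wheel, 58 mm in diameter, 15 mm tall, origin at the centre of its underside, standing between three stub pins in a place 105 mm from the axis.
- dish_b: Another such Petri dish on the wheel.
- dish_c: Another such Petri dish on the wheel.
- dish_d: Another such Petri dish on the wheel, under the lens at the start.
- jar: Bystander: culture jar on the counter, 84 mm in diameter, 125 mm tall, origin at the centre of its underside.
- big_dish: Bystander: covered Petri dish on the counter, 90 mm in diameter, 16 mm tall, origin at the centre of its underside.
- sign: Bystander: fixed leaning picture panel on the counter, 200 mm wide, 150 mm tall, origin at the middle of its foot.
- wheel: The carousel's wheel, 332 mm across, top 45 mm above the counter; origin on its axis at counter height. Eight slots in its rim for the pin, 45 degrees apart, and eight places for dishes likewise: each slot puts one place under the lens. Its bearing drags (0.2 N m; 0.35 with the pin riding on the rim), so a grip on the bar may lag the turn by some degrees; it stays where it is left.

How it is judged:
By the outcome, as a careful person would: the job done as asked, in the order asked, and still so for the second after the job is handed in, with the robot touching nothing.
It also fails if it takes over 72 s, if anything falls off the work surface, if the arm or the gripper's body presses on something with over 40 N, if the wrist force passes 120 N, or if a joint passes its speed limit or range.

ROBOT

A 6-joint arm with a two-finger parallel gripper is mounted at the origin on the work surface. World frame = base frame: x ahead of the robot, y to its left, z up, the work surface at z = 0. Lengths are in m, angles in rad, forces in N, time in s.
With the tool pointing down it reaches from about 0.25 to 0.775 m from the base axis. Payload 4 kg.
Tool frame: the origin (TCP) lies on the centre line of the jaws, within the pads' length; the fingertips stand 8 mm ahead of it and the grasp point (between the pads) lies 11 mm behind it; z points along the fingers, y is the direction in which the jaws open and shut (so a half turn about z gives the same grasp; the last joint's range is limited). The gripper opens to 94 mm and grips with 3 to 60 N. Pads are 16 mm wide; open, the fingers measure 119 mm over their backs; the gripper's body (75 mm by 177 mm) begins 78 mm behind the grasp point.
Start: joints at [1.105, 0.087, 1.371, -0, 1.684, -0.103], TCP at [0.195, 0.514, 0.214] pointing down, gripper open.
Joint ranges: [-3.1, 3.1], [-0.76, 2.03], [0.27, 2.55], [-1.08, 4.22], [0.17, 2.65], [-2.57, 2.57]. Speed limits (rad/s): [2.79, 2.79, 3.14, 3.14, 3.14, 3.14].

INTERFACE

Orientations are given as [roll, pitch, yaw] about the fixed x, y, z axes, in that order (R = Rz(yaw) Ry(pitch) Rx(roll)).
In Python, from bench import * gives the robot as it stands.
- The arm moves only by the tool step_arm, never from a script. Its argument "steps" is a list of rows, each an object of numbers: "jaw": the opening, from 0 (shut) to 1 (fully open); "tx", "ty", "tz": the shift along the tool's x, y, z in m; "ax", "ay", "az": the turn, a rotation vector about the tool's x, y, z in rad. In form: [{"jaw": .., "tx": .., "ty": .., "tz": .., "ax": .., "ay": .., "az": ..}, ...]. A call has 1 to 8 rows; each row is the pose to reach, as a shift and turn from the pose measured when the call began, along the tool's axes at that moment; what a row does not reach only later rows make up. A row lasts 1/10 s, in which the tool goes at most 50 mm and 8.59 degrees, less where a joint would pass 70% of its speed; a pose out of reach is approached as far as the arm can. A call with a gripper value outside its range is refused whole. The fingers move at their own pace and stop on an object; the grip force is fixed at half the most. Time passes only in rows, so rows that repeat a pose let the fingers close. It gives the time, the measured TCP pose, the force and the opening at its end, in the units of the state.
- get_obs(): the state, without advancing time (a new reading comes with each control period).
- snapshot(name): name is "scene" or "top"; returns (picture, depth): 420x560x3 uint8, red, green, blue; 420x560 float32, m along the optical axis (not along the pixel's ray), 0 where there is no reading.
- camera_model(name): a dict with "intrinsics" (3x3 intrinsics, pixels), "origin" and "orientation" of the camera in the world. Camera axes: x right, y down, z forward; pixel columns grow to the right and rows downward; lengths in m; the calibration is good to about 2 mm. A picture is of the moment at which its call begins. camera_model takes no time and is no camera call.
- close_job(): hands the job in, once; it reports no verdict.
Trained networks look in the newest picture that a camera, given by its name, has taken for a name from the list of things; names that differ only in an ending like _2 or _b are one class to them, and where a whole thing is asked for, a point or a joint stands for the part that bears it (a point fixed in the world has none). Each returns a list of dicts, best first, with "confidence" (0 to 1); they miss things now and then, are a little off and sometimes report something else, mostly with a low value. They report only what shows in the picture. A call takes as long as a camera call.
- silhouettes(camera, query): "pixels" (420x560 bool, what is visible of it) and "rect" ([left, top, right, bottom] in pixels, round what is visible of it).
The state is a dict: "time": time; "joint_positions": joint angles; "qvel": joint speeds; "joint_torque": joint torques, N m; "tool_pos": TCP position; "ee_rot": TCP orientation; "wrist_force": force on the tool from outside, world axes, zero at the start; "wrist_torque": the same for the moment, N m; "width": finger opening in m.
Only numpy, scipy, OpenCV 4.12 (cv2) and the standard library are available. Lean on these libraries where they do the work, as an engineer would, in place of code of your own. Each camera call takes 0.05 s, during which the arm holds its last target. There are 200 camera calls.

## Working session

There is one attempt and no reset: what is moved stays moved. The work goes in short steps, Python scripts to look and compute and a tool call to move; the robot and the scene stay as the last step left them, time stands still between calls to the robot, and variables do not carry over. Pictures are saved under pics/ and viewed, about 8 in all and at most 12, crops included, and the job is handed in when it is done.

Besides the shell and the picture viewer there is one more tool, called after "Request:" as name(argument=value, ...) on one line, values as JSON. step_arm: Moves the arm, as the interface text tells. Its arguments: {"type":"object","properties":{"steps":{"type":"array"}},"required":["steps"]}

```bash
mkdir -p pics
cat > h.py <<'E'
from bench import *
import numpy as np, cv2
def cam(n):
    c=camera_model(n); K=np.array(c["intrinsics"]); o=np.array(c["origin"]); R=np.array(c["orientation"])
    if R.shape!=(3,3):
        from scipy.spatial.transform import Rotation as Ro
        R=Ro.from_euler('xyz',R).as_matrix() if R.size==3 else Ro.from_quat(R).as_matrix()
    return K,o,R
def cloud(n,depth):
    K,o,R=cam(n); v,u=np.mgrid[0:420,0:560]
    p=np.stack([(u-K[0,2])/K[0,0]*depth,(v-K[1,2])/K[1,1]*depth,depth],-1)
    w=p@R.T+o; w[depth<=0]=np.nan; return w
def proj(n,P):
    K,o,R=cam(n); q=(np.array(P)-o)@R; return (q@K.T)[...,:2]/q[...,2:3]
def save(n,pic): cv2.imwrite("pics/"+n+".png",pic[...,::-1])
E
python3 - <<'E'
from h import *
print(camera_model("top"),camera_model("scene")["origin"])
print(get_obs())
ims=[]
for n in("scene","top"):
    p,d=snapshot(n); ims.append(p); w=cloud(n,d); np.save(n+".npy",w)
    for q in("plunger_grip","wheel_grip","pot","dish_a","wheel","jar","big_dish"):
        for s in silhouettes(n,q)[:5]:
            m=s["pixels"]; x=w[m]; x=x[~np.isnan(x[:,0])]
            if len(x)==0: continue
            zt=np.percentile(x[:,2],95); t=x[x[:,2]>zt-.008]
            print(n,q,round(s["confidence"],2),s["rect"],"top",np.round(np.median(t,0),3),np.round((t.min(0)+t.max(0))/2,3),round(zt,3))
    save(n+"0",cv2.resize(p,(800,600)))
E
```

```text
{'intrinsics': array([[417.31847331,   0.        , 273.15436852],
       [  0.        , 417.31847331, 207.2560659 ],
       [  0.        ,   0.        ,   1.        ]]), 'origin': array([ 0.50450958, -0.01840768,  1.19461013]), 'orientation': array([-3.07755825,  0.01609495, -1.5666114 ])} [1.15142353 0.41030986 0.88371851]
{'time': 0.0, 'joint_positions': array([ 1.10486376e+00,  8.79423101e-02,  1.37222666e+00, -3.68164430e-07,
        1.68359906e+00, -1.03078575e-01]), 'qvel': array([ 1.08710779e-03,  8.41677975e-04,  2.58427128e-04,  1.55713446e-04,
       -2.59931855e-05,  2.75066396e-04]), 'joint_torque': array([ 7.96164977e-05, -3.40200984e+01, -3.02418351e+01,  7.16751069e-02,
        3.35210713e-02, -1.74477718e-04]), 'tool_pos': array([0.19497538, 0.51371909, 0.2123251 ]), 'ee_rot': array([-3.13942878e+00, -2.23473878e-04,  2.77873838e+00]), 'wrist_force': array([-0.35132968,  0.64250776,  0.12957662]), 'wrist_torque': array([-0.00938715, -0.02575455,  0.01361435]), 'width': 0.09416722552195088}
scene wheel_grip 0.95 [214.9, 179.8, 344.5, 285.6] top [0.645 0.01  0.079] [0.6
[... 1769 characters left out ...]
0.674 -0.098  0.061] 0.064
top dish_a 0.6 [242.6, 232.3, 255.2, 247.0] top [0.494 0.061 0.113] [0.494 0.062 0.113] 0.116
top dish_a 0.58 [225.9, 161.5, 251.0, 181.0] top [0.677 0.097 0.061] [0.677 0.097 0.061] 0.064
top wheel 0.64 [210.5, 129.5, 333.4, 247.9] top [0.616 0.007 0.047] [0.634 0.    0.083] 0.052
top wheel 0.42 [405.2, 198.9, 487.8, 258.8] top [ 0.509 -0.459  0.146] [ 0.511 -0.46   0.146] 0.147
top jar 0.72 [105.1, 214.8, 151.7, 246.5] top [0.51  0.4   0.126] [0.509 0.401 0.127] 0.128
top big_dish 0.56 [372.3, 242.7, 406.3, 272.9] top [ 0.445 -0.323  0.017] [ 0.446 -0.324  0.018] 0.02
top big_dish 0.49 [212.0, 127.1, 336.4, 248.6] top [0.617 0.009 0.047] [0.636 0.    0.084] 0.053
```

View pics/top0.png

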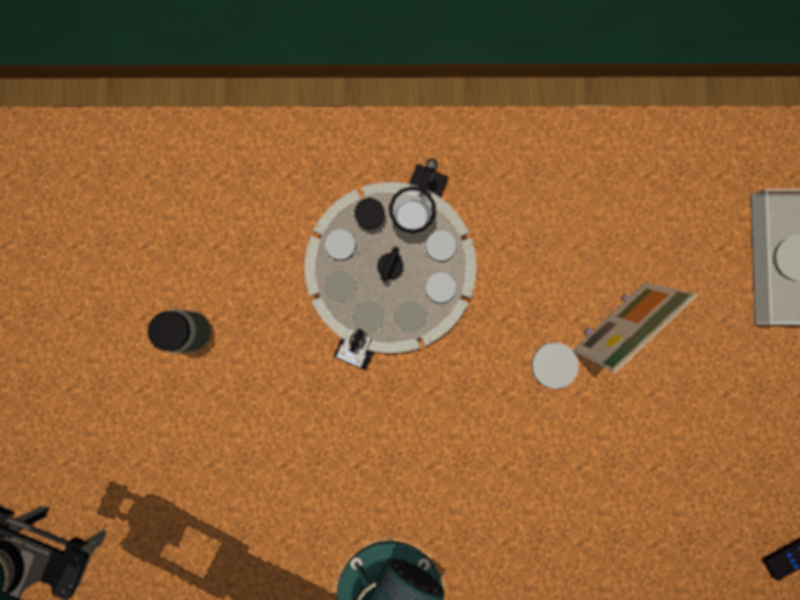

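View pics/scene0.png

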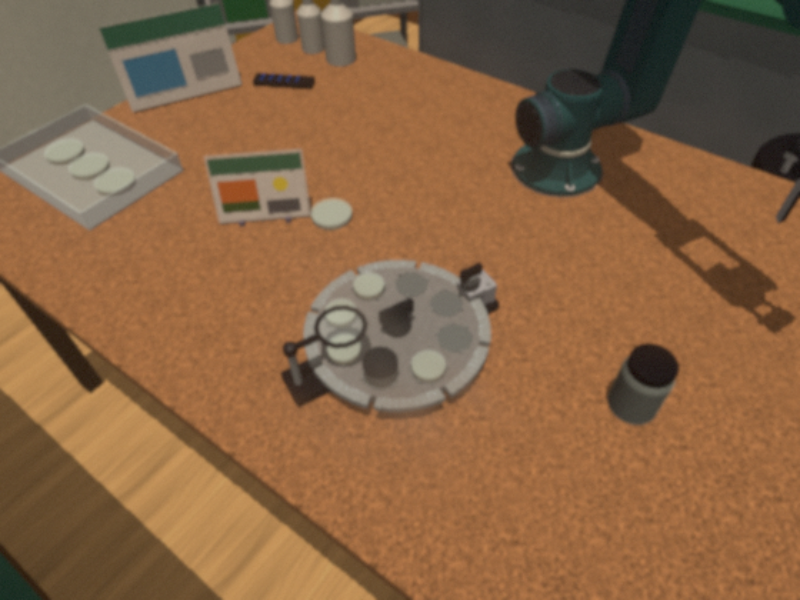

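Run:
```python
from h import *
for n in("top","scene"):
    w=np.load(n+".npy"); x=w.reshape(-1,3); x=x[~np.isnan(x[:,0])]
    def sel(c,r,a,b):
        m=(np.hypot(x[:,0]-c[0],x[:,1]-c[1])<r)&(x[:,2]>a)&(x[:,2]<b); return x[m]
    for nm,c,r,a,b in(("plunger",(.495,.063),.035,.107,.12),("bar",(.635,0),.04,.095,.11),("lens+col",(.77,-.06),.12,.11,.13),("pot",(.733,.04),.045,.08,.095)):
        p=sel(c,r,a,b)
        if len(p)<3: print(n,nm,len(p)); continue
        (cx,cy),(W,H),ang=cv2.minAreaRect(p[:,:2].astype(np.float32)*1000)
        _,_,v=np.linalg.svd(p[:,:2]-p[:,:2].mean(0))
        print(n,nm,len(p),"mean",p.mean(0).round(4),"rect",round(cx),round(cy),round(W),round(H),round(ang,1),"pca",np.degrees(np.arctan2(v[0,1],v[0,0])).round(1))
    p=x[(abs(x[:,2]-.045)<.005)&(np.hypot(x[:,0]-.635,x[:,1])<.2)]
    c,r=cv2.minEnclosingCircle(p[:,:2].astype(np.float32)); print(n,"wheel",c,r)
```

```text
top plunger 79 mean [0.4936 0.0612 0.1127] rect 494 61 12 44 66.5 pca 157.0
top bar 133 mean [0.6352 0.0008 0.1016] rect 636 1 14 65 66.9 pca 157.2
top lens+col 984 mean [ 0.7411 -0.0445  0.1185] rect 758 -42 84 138 88.2 pca 157.0
top pot 357 mean [0.7323 0.0398 0.0873] rect 732 40 56 55 44.6 pca -95.0
top wheel (0.6334042549133301, -0.01488993689417839) 0.18706467747688293
scene plunger 66 mean [0.4973 0.0652 0.1105] rect 497 65 12 43 65.7 pca -23.2
scene bar 135 mean [0.6406 0.0048 0.0999] rect 639 4 15 65 67.5 pca -22.7
scene lens+col 1045 mean [ 0.7475 -0.0411  0.1169] rect 761 -38 86 137 88.6 pca -22.1
scene pot 429 mean [0.7372 0.0442 0.0858] rect 736 43 56 57 23.8 pca 45.0
scene wheel (0.6444588303565979, 0.017585977911949158) 0.19740714132785797
```

The pictures show:
- **Pot:** at px (370,213), one place counter-clockwise of the lens at (412,210) as seen from above. The wheel therefore needs 45° clockwise.
- **Plunger:** at (355,345), its wing radial at about 157°.
- **Bystanders:** jar, large dish and sign are well clear.

The two cameras disagree by about 4 mm, so I'll average them and check again up close.

```bash
cat >> h.py <<'E'
from scipy.spatial.transform import Rotation as Ro
def rel(pos,yawdeg):
    o=get_obs(); R=Ro.from_euler('xyz',o["ee_rot"]); T=Ro.from_euler('xyz',[np.pi,0,np.radians(yawdeg)])
    print("now",o["time"],o["tool_pos"].round(4),np.degrees(o["ee_rot"]).round(2),"F",o["wrist_force"].round(1),"w",round(o["width"],4),"q",o["joint_positions"].round(2))
    print("t",R.inv().apply(np.array(pos)-o["tool_pos"]).round(4),"a",(R.inv()*T).as_rotvec().round(4))
E
python3 -c "
from h import *
rel([.4953,.063,.16],157)"
```

```text
now 0.8 [0.1952 0.5142 0.2136] [179.99   0.   159.21] F [-0.3  0.6  0.6] w 0.0939 q [ 1.1   0.09  1.37  0.    1.68 -0.1 ]
t [-0.4407 -0.3154  0.0535] a [ 0.0002 -0.      0.0386]
```

Request:
step_arm(steps=[{"jaw": 0.6,"tx": -0.037,"ty": -0.026,"tz": 0.0,"az": 0.005},{"jaw": 0.6,"tx": -0.074,"ty": -0.052,"tz": 0.0,"az": 0.01},{"jaw": 0.6,"tx": -0.11,"ty": -0.079,"tz": 0.0,"az": 0.02},{"jaw": 0.6,"tx": -0.147,"ty": -0.105,"tz": 0.0,"az": 0.03},{"jaw": 0.6,"tx": -0.184,"ty": -0.131,"tz": 0.0,"az": 0.039},{"jaw": 0.6,"tx": -0.22,"ty": -0.157,"tz": 0.0,"az": 0.039},{"jaw": 0.6,"tx": -0.257,"ty": -0.184,"tz": 0.0,"az": 0.039},{"jaw": 0.6,"tx": -0.294,"ty": -0.21,"tz": 0.0,"az": 0.039}])

```text
invalid input
```

```bash
python3 -c "
from h import *
rel([.4953,.063,.14],157)"
```

```text
now 0.8 [0.1952 0.5142 0.2136] [179.99   0.   159.21] F [-0.3  0.6  0.6] w 0.0939 q [ 1.1   0.09  1.37  0.    1.68 -0.1 ]
t [-0.4407 -0.3154  0.0735] a [ 0.0002 -0.      0.0386]
```

Perhaps all keys are required.

Request:
step_arm(steps=[{"jaw": 0.6,"tx": -0.037,"ty": -0.026,"tz": 0.0,"ax": 0,"ay": 0,"az": 0.005},{"jaw": 0.6,"tx": -0.074,"ty": -0.052,"tz": 0.0,"ax": 0,"ay": 0,"az": 0.01},{"jaw": 0.6,"tx": -0.11,"ty": -0.079,"tz": 0.0,"ax": 0,"ay": 0,"az": 0.02},{"jaw": 0.6,"tx": -0.147,"ty": -0.105,"tz": 0.0,"ax": 0,"ay": 0,"az": 0.03},{"jaw": 0.6,"tx": -0.184,"ty": -0.131,"tz": 0.0,"ax": 0,"ay": 0,"az": 0.039},{"jaw": 0.6,"tx": -0.22,"ty": -0.157,"tz": 0.0,"ax": 0,"ay": 0,"az": 0.039},{"jaw": 0.6,"tx": -0.257,"ty": -0.184,"tz": 0.0,"ax": 0,"ay": 0,"az": 0.039},{"jaw": 0.6,"tx": -0.294,"ty": -0.21,"tz": 0.0,"ax": 0,"ay": 0,"az": 0.039}])

```text
time: 1.6
tool_pos: [0.3962, 0.2119, 0.2138]
ee_rot: [3.141, 0.001, 2.74]
wrist_force: [0.9, 1.1, 0.2]
width: 0.0565
```

```bash
python3 -c "
from h import *
rel([.4953,.063,.14],157)"
```

```text
now 1.6 [0.3962 0.2119 0.2138] [1.7995e+02 4.0000e-02 1.5699e+02] F [0.9 1.1 0.2] w 0.0565 q [ 0.36 -0.14  1.59  0.    1.69 -0.8 ]
t [-0.1493 -0.0984  0.0739] a [ 0.0009  0.0008 -0.0002]
```

Request:
step_arm(steps=[{"jaw": 0.6,"tx": -0.035,"ty": -0.025,"tz": 0.01,"ax": 0,"ay": 0,"az": 0},{"jaw": 0.6,"tx": -0.07,"ty": -0.048,"tz": 0.02,"ax": 0,"ay": 0,"az": 0},{"jaw": 0.6,"tx": -0.105,"ty": -0.07,"tz": 0.035,"ax": 0,"ay": 0,"az": 0},{"jaw": 0.6,"tx": -0.135,"ty": -0.09,"tz": 0.05,"ax": 0,"ay": 0,"az": 0},{"jaw": 0.6,"tx": -0.149,"ty": -0.098,"tz": 0.065,"ax": 0,"ay": 0,"az": 0},{"jaw": 0.6,"tx": -0.149,"ty": -0.098,"tz": 0.074,"ax": 0,"ay": 0,"az": 0},{"jaw": 0.6,"tx": -0.149,"ty": -0.098,"tz": 0.074,"ax": 0,"ay": 0,"az": 0}])

```text
time: 2.3
tool_pos: [0.4939, 0.0637, 0.1382]
ee_rot: [-3.142, -0.003, 2.739]
wrist_force: [-0.2, 0.6, 0.6]
width: 0.0563
```

Run:
```python
from h import *
rel([.4953,.063,.095],157)
p,d=snapshot("scene"); t=get_obs()["tool_pos"]
print(proj("scene",[t,[.4953,.063,.113],[.4973,.0652,.1105]]).round(1))
u,v=proj("scene",t).astype(int)
save("s1",cv2.resize(p[v-50:v+50,u-65:u+65],(780,600),interpolation=cv2.INTER_CUBIC)); print(u,v)
w=cloud("scene",d); x=w.reshape(-1,3); m=(np.hypot(x[:,0]-t[0],x[:,1]-t[1])<.05)&(x[:,2]>.128)&(x[:,2]<.16)
y=(x[m]-t)@Ro.from_euler('xyz',get_obs()["ee_rot"]).as_matrix()
# fingers in tool frame
for s in(-1,1):
    q=y[(y[:,1]*s>0)]; print(s,len(q),q.min(0).round(4) if len(q) else 0,q.max(0).round(4) if len(q) else 0)
```

```text
now 2.3 [0.4939 0.0637 0.1382] [-1.8000e+02 -1.7000e-01  1.5696e+02] F [-0.2  0.6  0.6] w 0.0563 q [ 0.01  0.    1.61  0.    1.53 -1.16]
t [-0.0017 -0.0001  0.0432] a [-0.     -0.003  -0.0008]
[[330.8 179.6]
 [329.4 186.9]
 [329.7 188.4]]
330 179
-1 68 [-0.0103 -0.0371 -0.0197] [ 0.0113 -0.025   0.0107]
1 56 [-0.0103  0.0303 -0.0205] [0.0097 0.0431 0.0084]
```

View pics/s1.png

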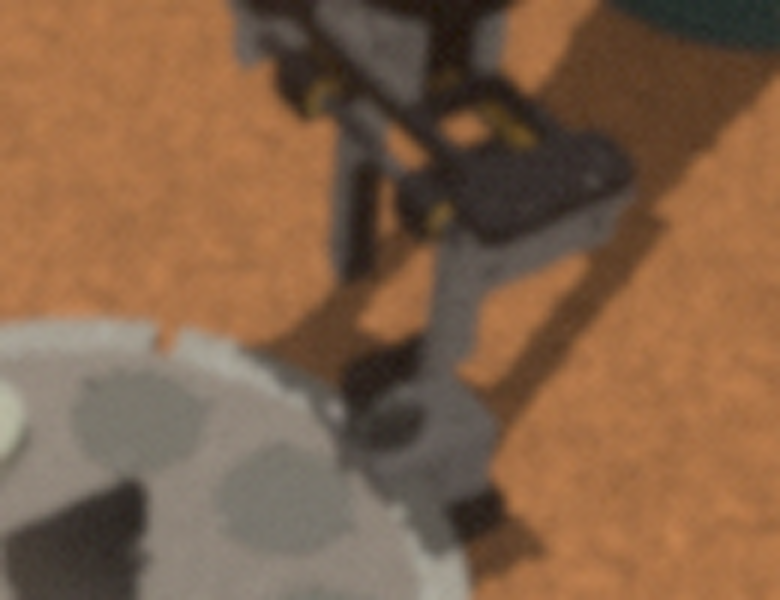

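The fingers straddle the wing at crop (390,380). The scene camera's reading of the fingers is 3 mm off along tool y, so the corrected plunger axis is (0.496, 0.0624). I'll descend and close.

Request:
step_arm(steps=[{"jaw": 0.6,"tx": -0.002,"ty": -0.0005,"tz": 0.015,"ax": 0,"ay": -0.003,"az": 0},{"jaw": 0.6,"tx": -0.002,"ty": -0.0005,"tz": 0.03,"ax": 0,"ay": -0.003,"az": 0},{"jaw": 0.6,"tx": -0.002,"ty": -0.0005,"tz": 0.043,"ax": 0,"ay": -0.003,"az": 0},{"jaw": 0.4,"tx": -0.002,"ty": -0.0005,"tz": 0.043,"ax": 0,"ay": -0.003,"az": 0},{"jaw": 0.25,"tx": -0.002,"ty": -0.0005,"tz": 0.043,"ax": 0,"ay": -0.003,"az": 0},{"jaw": 0.0,"tx": -0.002,"ty": -0.0005,"tz": 0.043,"ax": 0,"ay": -0.003,"az": 0},{"jaw": 0.0,"tx": -0.002,"ty": -0.0005,"tz": 0.043,"ax": 0,"ay": -0.003,"az": 0},{"jaw": 0.0,"tx": -0.002,"ty": -0.0005,"tz": 0.043,"ax": 0,"ay": -0.003,"az": 0}])

```text
time: 3.15
tool_pos: [0.4964, 0.063, 0.0971]
ee_rot: [3.14, 0.003, 2.74]
wrist_force: [-0.2, -0.5, -0.6]
width: 0.0199
```

```bash
python3 -c "
from h import *
rel([.4958,.0624,.095],157)"
```

```text
now 3.15 [0.4964 0.063  0.0971] [179.92   0.18 157.02] F [-0.2 -0.5 -0.6] w 0.0199 q [ 0.01  0.03  1.67 -0.    1.44 -1.16]
t [ 0.0003 -0.0008  0.0021] a [0.0014 0.0032 0.0003]
```

Request:
step_arm(steps=[{"jaw": 0.0,"tx": 0,"ty": -0.0005,"tz": 0.001,"ax": 0,"ay": 0.003,"az": 0},{"jaw": 0.0,"tx": 0,"ty": -0.0005,"tz": 0.001,"ax": 0,"ay": 0.003,"az": 0},{"jaw": 0.0,"tx": 0,"ty": -0.0005,"tz": 0.001,"ax": 0,"ay": 0.003,"az": 0},{"jaw": 0.0,"tx": 0,"ty": -0.0005,"tz": 0.001,"ax": 0,"ay": 0.003,"az": 0}])

```text
time: 3.55
tool_pos: [0.4962, 0.0622, 0.0966]
ee_rot: [3.141, 0.001, 2.74]
wrist_force: [-2.0, -1.5, 4.0]
width: 0.0118
```

```bash
python3 -c "
from h import *
rel([.4958,.0624,.095],157)
print(get_obs()['wrist_torque'])"
```

```text
now 3.55 [0.4962 0.0622 0.0966] [1.7996e+02 4.0000e-02 1.5700e+02] F [-2.  -1.5  4. ] w 0.0118 q [ 0.01  0.03  1.67  0.    1.44 -1.16]
t [0.0005 0.     0.0016] a [0.0008 0.0007 0.0001]
[-0.35590433  0.36980121 -0.02572906]
```

Request:
step_arm(steps=[{"jaw": 0.0,"tx": 0,"ty": 0,"tz": -0.005,"ax": 0,"ay": 0,"az": 0},{"jaw": 0.0,"tx": 0,"ty": 0,"tz": -0.01,"ax": 0,"ay": 0,"az": 0},{"jaw": 0.0,"tx": 0,"ty": 0,"tz": -0.015,"ax": 0,"ay": 0,"az": 0},{"jaw": 0.0,"tx": 0,"ty": 0,"tz": -0.0175,"ax": 0,"ay": 0,"az": 0},{"jaw": 0.0,"tx": 0,"ty": 0,"tz": -0.0175,"ax": 0,"ay": 0,"az": 0},{"jaw": 0.0,"tx": 0,"ty": 0,"tz": -0.0175,"ax": 0,"ay": 0,"az": 0}])

```text
time: 4.15
tool_pos: [0.4961, 0.0622, 0.1137]
ee_rot: [3.141, 0.0, 2.74]
wrist_force: [4.0, -0.8, -9.8]
width: 0.0118
```

```bash
python3 -c "
from h import *
rel([.4962,.0622,.114],67)
print(get_obs()['wrist_torque'])"
```

```text
now 4.15 [0.4961 0.0622 0.1137] [1.7997e+02 1.0000e-02 1.5700e+02] F [ 4.  -0.8 -9.8] w 0.0118 q [ 0.01  0.02  1.64  0.    1.48 -1.16]
t [-0.0001  0.0001 -0.0003] a [ 6.0000e-04 -3.0000e-04  1.5709e+00]
[-0.13107304 -0.69763637  0.03039276]
```

Request:
step_arm(steps=[{"jaw": 0.0,"tx": 0,"ty": 0,"tz": 0,"ax": 0,"ay": 0,"az": 0.14},{"jaw": 0.0,"tx": 0,"ty": 0,"tz": 0,"ax": 0,"ay": 0,"az": 0.28},{"jaw": 0.0,"tx": 0,"ty": 0,"tz": 0,"ax": 0,"ay": 0,"az": 0.42},{"jaw": 0.0,"tx": 0,"ty": 0,"tz": 0,"ax": 0,"ay": 0,"az": 0.56},{"jaw": 0.0,"tx": 0,"ty": 0,"tz": 0,"ax": 0,"ay": 0,"az": 0.7},{"jaw": 0.0,"tx": 0,"ty": 0,"tz": 0,"ax": 0,"ay": 0,"az": 0.84},{"jaw": 0.0,"tx": 0,"ty": 0,"tz": 0,"ax": 0,"ay": 0,"az": 0.98},{"jaw": 0.0,"tx": 0,"ty": 0,"tz": 0,"ax": 0,"ay": 0,"az": 1.12}])

```text
time: 4.95
tool_pos: [0.495, 0.0614, 0.113]
ee_rot: [-3.139, 0.001, 1.614]
wrist_force: [1.4, -2.0, -8.8]
width: 0.0119
```

```bash
python3 -c "
from h import *
rel([.4962,.0622,.1137],67)
print(get_obs()['wrist_torque'])"
```

```text
now 4.95 [0.495  0.0614 0.113 ] [-1.7986e+02  7.0000e-02  9.2490e+01] F [ 1.4 -2.  -8.8] w 0.0119 q [ 0.01  0.02  1.64 -0.    1.48 -0.03]
t [ 0.0008  0.0012 -0.0007] a [-0.0022  0.0017  0.4449]
[-0.62857561 -0.33678132 -0.03324665]
```

Request:
step_arm(steps=[{"jaw": 0.0,"tx": 0,"ty": 0.001,"tz": 0,"ax": 0,"ay": 0,"az": 0.14},{"jaw": 0.0,"tx": 0,"ty": 0.001,"tz": 0,"ax": 0,"ay": 0,"az": 0.28},{"jaw": 0.0,"tx": 0.001,"ty": 0.001,"tz": 0,"ax": 0,"ay": 0,"az": 0.42},{"jaw": 0.0,"tx": 0.001,"ty": 0.001,"tz": 0,"ax": 0,"ay": 0,"az": 0.44},{"jaw": 0.0,"tx": 0.001,"ty": 0.001,"tz": 0.0,"ax": 0,"ay": 0,"az": 0.44},{"jaw": 0.0,"tx": 0.001,"ty": 0.001,"tz": 0.002,"ax": 0,"ay": 0,"az": 0.44},{"jaw": 0.0,"tx": 0.001,"ty": 0.001,"tz": 0.004,"ax": 0,"ay": 0,"az": 0.44},{"jaw": 0.0,"tx": 0.001,"ty": 0.001,"tz": 0.004,"ax": 0,"ay": 0,"az": 0.44}])

```text
time: 5.75
tool_pos: [0.4946, 0.0616, 0.1087]
ee_rot: [-3.137, 0.005, 1.176]
wrist_force: [-2.6, -4.4, -6.6]
width: 0.0117
```

```bash
python3 -c "
from h import *
rel([.4962,.0622,.109],67)
print(get_obs()['wrist_torque'])"
```

```text
now 5.75 [0.4946 0.0616 0.1087] [-179.76    0.29   67.38] F [-2.6 -4.4 -6.6] w 0.0117 q [ 0.01  0.02  1.65 -0.    1.48  0.41]
t [ 0.0012  0.0013 -0.0003] a [-0.0042  0.0052  0.0067]
[-1.08493522  0.45186356 -0.02699609]
```

Release and rise.

Request:
step_arm(steps=[{"jaw": 0.15,"tx": 0,"ty": 0,"tz": 0,"ax": 0,"ay": 0,"az": 0},{"jaw": 0.3,"tx": 0,"ty": 0,"tz": 0,"ax": 0,"ay": 0,"az": 0},{"jaw": 0.5,"tx": 0,"ty": 0,"tz": 0,"ax": 0,"ay": 0,"az": 0},{"jaw": 0.5,"tx": 0,"ty": 0,"tz": -0.02,"ax": 0,"ay": 0,"az": 0},{"jaw": 0.5,"tx": 0,"ty": 0,"tz": -0.05,"ax": 0,"ay": 0,"az": 0},{"jaw": 0.5,"tx": 0,"ty": 0,"tz": -0.08,"ax": 0,"ay": 0,"az": 0}])

```text
time: 6.35
tool_pos: [0.4952, 0.0624, 0.1903]
ee_rot: [-3.138, 0.004, 1.177]
wrist_force: [0.6, -0.1, -0.3]
width: 0.0467
```

```bash
cat >> h.py <<'E'
def look(n="scene"):
    p,d=snapshot(n); x=cloud(n,d).reshape(-1,3); x=x[~np.isnan(x[:,0])]
    for nm,c,r,a,b in(("plunger",(.496,.063),.035,.100,.135),("bar",(.638,.002),.042,.093,.11),("pot",None,0,.078,.095)):
        if c is None:
            m=(abs(x[:,2]-.086)<.007)&(abs(np.hypot(x[:,0]-.638,x[:,1]-.002)-.105)<.035)
        else: m=(np.hypot(x[:,0]-c[0],x[:,1]-c[1])<r)&(x[:,2]>a)&(x[:,2]<b)
        q=x[m]
        if len(q)<5: print(nm,len(q)); continue
        if nm!="pot":
            zt=np.percentile(q[:,2],90); q=q[q[:,2]>zt-.006]
        _,_,v=np.linalg.svd(q[:,:2]-q[:,:2].mean(0)); mn=q.mean(0)
        print(n,nm,len(q),mn.round(4),"ztop med",np.median(q[:,2]).round(4),"dir",np.degrees(np.arctan2(v[0,1],v[0,0])).round(1),"bearing",np.degrees(np.arctan2(mn[1]-.002,mn[0]-.638)).round(1))
    return p
E
python3 - <<'E'
from h import *
p=look()
u,v=proj("scene",[.56,.03,.1]).astype(int); save("s2",cv2.resize(p[v-60:v+60,u-80:u+80],(800,600),interpolation=cv2.INTER_CUBIC))
rel([.6388,.0017,.15],157)
E
```

```text
scene plunger 65 [0.4975 0.0652 0.1223] ztop med 0.1225 dir 65.6 bearing 155.8
scene bar 133 [0.6403 0.005  0.1   ] ztop med 0.1001 dir -22.8 bearing 51.6
scene pot 434 [0.7371 0.0444 0.0857] ztop med 0.0859 dir 35.0 bearing 23.1
now 6.4 [0.4982 0.0624 0.1969] [ 1.7962e+02 -4.0000e-02  6.7440e+01] F [1.2 0.4 4. ] w 0.0475 q [ 0.01 -0.02  1.51 -0.    1.64  0.41]
t [-0.0022  0.1528  0.0479] a [ 0.0058  0.0047 -1.5631]
```

View pics/s2.png

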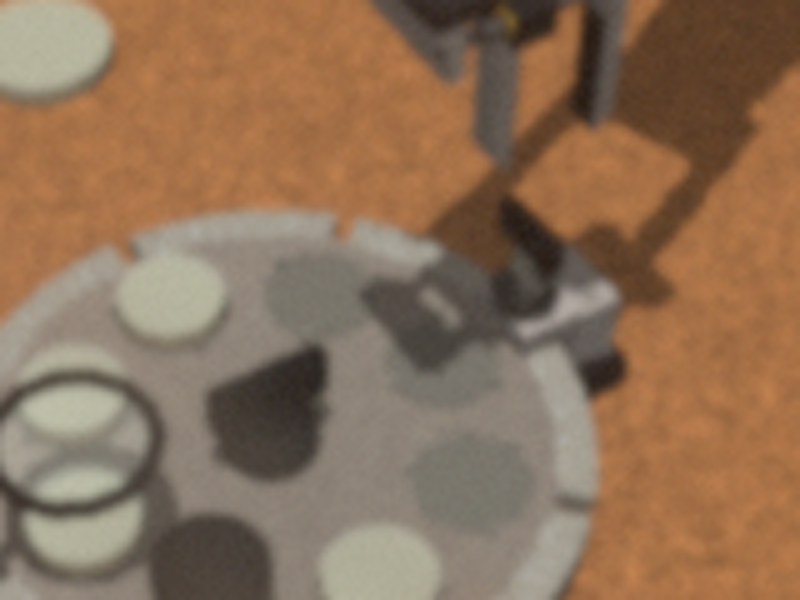

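The plunger is parked: at crop (530,245) the wing stands tangential and 12 mm higher. Next is the wheel grip.

Request:
step_arm(steps=[{"jaw": 0.5,"tx": 0,"ty": 0.02,"tz": 0.0,"ax": 0,"ay": 0,"az": -0.14},{"jaw": 0.5,"tx": 0,"ty": 0.04,"tz": 0.0,"ax": 0,"ay": 0,"az": -0.28},{"jaw": 0.5,"tx": 0,"ty": 0.06,"tz": 0.0,"ax": 0,"ay": 0,"az": -0.42},{"jaw": 0.5,"tx": -0.001,"ty": 0.08,"tz": 0.005,"ax": 0,"ay": 0,"az": -0.56},{"jaw": 0.5,"tx": -0.001,"ty": 0.1,"tz": 0.01,"ax": 0,"ay": 0,"az": -0.7},{"jaw": 0.5,"tx": -0.002,"ty": 0.12,"tz": 0.015,"ax": 0,"ay": 0,"az": -0.84},{"jaw": 0.5,"tx": -0.002,"ty": 0.14,"tz": 0.02,"ax": 0,"ay": 0,"az": -0.98},{"jaw": 0.5,"tx": -0.002,"ty": 0.153,"tz": 0.025,"ax": 0,"ay": 0,"az": -1.12}])

```text
time: 7.2
tool_pos: [0.6405, 0.0017, 0.1732]
ee_rot: [3.136, 0.007, 2.303]
wrist_force: [0.3, 0.7, -1.0]
width: 0.0468
```

```bash
python3 -c "
from h import *
rel([.6388,.0017,.13],157)"
```

```text
now 7.2 [0.6405 0.0017 0.1732] [179.69   0.38 131.96] F [ 0.3  0.7 -1. ] w 0.0468 q [-0.09  0.29  1.21 -0.    1.63 -0.82]
t [ 0.0015 -0.0015  0.0432] a [ 0.0039  0.0077 -0.437 ]
```

Request:
step_arm(steps=[{"jaw": 0.5,"tx": 0.001,"ty": -0.001,"tz": 0.01,"ax": 0.004,"ay": 0.007,"az": -0.14},{"jaw": 0.5,"tx": 0.0015,"ty": -0.0015,"tz": 0.02,"ax": 0.004,"ay": 0.007,"az": -0.28},{"jaw": 0.5,"tx": 0.0015,"ty": -0.0015,"tz": 0.03,"ax": 0.004,"ay": 0.007,"az": -0.42},{"jaw": 0.5,"tx": 0.0015,"ty": -0.0015,"tz": 0.043,"ax": 0.004,"ay": 0.007,"az": -0.437},{"jaw": 0.5,"tx": 0.0015,"ty": -0.0015,"tz": 0.043,"ax": 0.004,"ay": 0.007,"az": -0.437},{"jaw": 0.5,"tx": 0.0015,"ty": -0.0015,"tz": 0.043,"ax": 0.004,"ay": 0.007,"az": -0.437}])

```text
time: 7.8
tool_pos: [0.6387, 0.002, 0.13]
ee_rot: [-3.141, 0.0, 2.739]
wrist_force: [-0.4, 0.0, -0.3]
width: 0.047
```

```bash
python3 -c "
from h import *
rel([.6388,.0017,.08],157)"
```

```text
now 7.8 [0.6387 0.002  0.13  ] [-1.7999e+02  2.0000e-02  1.5691e+02] F [-0.4  0.  -0.3] w 0.047 q [-0.09  0.31  1.27 -0.    1.56 -1.25]
t [-0.0001 -0.0002  0.05  ] a [-0.0001  0.0003 -0.0016]
```

Request:
step_arm(steps=[{"jaw": 0.5,"tx": 0,"ty": 0,"tz": 0.02,"ax": 0,"ay": 0,"az": 0},{"jaw": 0.5,"tx": 0,"ty": 0,"tz": 0.04,"ax": 0,"ay": 0,"az": 0},{"jaw": 0.5,"tx": 0,"ty": 0,"tz": 0.05,"ax": 0,"ay": 0,"az": 0},{"jaw": 0.3,"tx": 0,"ty": 0,"tz": 0.05,"ax": 0,"ay": 0,"az": 0},{"jaw": 0.0,"tx": 0,"ty": 0,"tz": 0.05,"ax": 0,"ay": 0,"az": 0},{"jaw": 0.0,"tx": 0,"ty": 0,"tz": 0.05,"ax": 0,"ay": 0,"az": 0},{"jaw": 0.0,"tx": 0,"ty": 0,"tz": 0.05,"ax": 0,"ay": 0,"az": 0},{"jaw": 0.0,"tx": 0,"ty": 0,"tz": 0.05,"ax": 0,"ay": 0,"az": 0}])

```text
time: 8.6
tool_pos: [0.6393, 0.0012, 0.0816]
ee_rot: [-3.141, 0.002, 2.738]
wrist_force: [-2.0, -1.9, 3.8]
width: 0.0143
```

```bash
python3 -c "
from h import *
rel([.6388,.0017,.08],112)
print(get_obs()['wrist_torque'])"
```

```text
now 8.6 [0.6393 0.0012 0.0816] [-1.7996e+02  1.4000e-01  1.5690e+02] F [-2.  -1.9  3.8] w 0.0143 q [-0.09  0.34  1.34 -0.    1.47 -1.25]
t [0.0006 0.0002 0.0016] a [3.000e-04 2.700e-03 7.836e-01]
[-0.16838866  0.35009169  0.01983692]
```

Request:
step_arm(steps=[{"jaw": 0.0,"tx": 0,"ty": 0,"tz": 0,"ax": 0,"ay": 0,"az": 0.03},{"jaw": 0.0,"tx": 0,"ty": 0,"tz": 0,"ax": 0,"ay": 0,"az": 0.08},{"jaw": 0.0,"tx": 0,"ty": 0,"tz": 0,"ax": 0,"ay": 0,"az": 0.13},{"jaw": 0.0,"tx": 0,"ty": 0,"tz": 0,"ax": 0,"ay": 0,"az": 0.18},{"jaw": 0.0,"tx": 0,"ty": 0,"tz": 0,"ax": 0,"ay": 0,"az": 0.23},{"jaw": 0.0,"tx": 0,"ty": 0,"tz": 0,"ax": 0,"ay": 0,"az": 0.28},{"jaw": 0.0,"tx": 0,"ty": 0,"tz": 0,"ax": 0,"ay": 0,"az": 0.33},{"jaw": 0.0,"tx": 0,"ty": 0,"tz": 0,"ax": 0,"ay": 0,"az": 0.38}])

```text
time: 9.4
tool_pos: [0.6389, 0.0006, 0.0816]
ee_rot: [-3.14, 0.003, 2.357]
wrist_force: [-0.9, -1.3, -0.2]
width: 0.014
```

```bash
python3 -c "
from h import *
rel([.6391,.0013,.0816],112)
print(get_obs()['wrist_torque'])"
```

```text
now 9.4 [6.389e-01 6.000e-04 8.160e-02] [-1.7993e+02  1.5000e-01  1.3502e+02] F [-0.9 -1.3 -0.2] w 0.014 q [-0.09  0.34  1.34 -0.    1.47 -0.87]
t [0.0003 0.0006 0.    ] a [-0.0006  0.0029  0.4018]
[-0.26325079  0.18962054  0.20220344]
```

Request:
step_arm(steps=[{"jaw": 0.0,"tx": 0,"ty": 0,"tz": 0,"ax": 0,"ay": 0,"az": 0.06},{"jaw": 0.0,"tx": 0,"ty": 0,"tz": 0,"ax": 0,"ay": 0,"az": 0.12},{"jaw": 0.0,"tx": 0,"ty": 0,"tz": 0,"ax": 0,"ay": 0,"az": 0.18},{"jaw": 0.0,"tx": 0,"ty": 0,"tz": 0,"ax": 0,"ay": 0,"az": 0.24},{"jaw": 0.0,"tx": 0,"ty": 0,"tz": 0,"ax": 0,"ay": 0,"az": 0.3},{"jaw": 0.0,"tx": 0,"ty": 0,"tz": 0,"ax": 0,"ay": 0,"az": 0.36},{"jaw": 0.0,"tx": 0,"ty": 0,"tz": 0,"ax": 0,"ay": 0,"az": 0.4},{"jaw": 0.0,"tx": 0,"ty": 0,"tz": 0,"ax": 0,"ay": 0,"az": 0.4}])

```text
time: 10.2
tool_pos: [0.6382, 0.0002, 0.0816]
ee_rot: [-3.14, 0.003, 1.956]
wrist_force: [-3.4, -2.1, 0.7]
width: 0.0141
```

```bash
cat >> h.py <<'E'
def rimangle(p0,p1,n="scene",c=(.6400,.0045)):
    """turn between two pictures: unroll wheel rim (z=.045) and find slots dark"""
    a=np.radians(np.arange(0,360,.1)); r=np.arange(.150,.166,.001)
    out=[]
    for p in(p0,p1):
        P=np.stack([c[0]+r[:,None]*np.cos(a),c[1]+r[:,None]*np.sin(a),np.full((len(r),len(a)),.045)],-1)
        q=proj(n,P.reshape(-1,3)).reshape(len(r),len(a),2).astype(np.float32)
        out.append(cv2.remap(p,q[...,0],q[...,1],cv2.INTER_CUBIC).astype(float)[...,2].mean(0))
    return out
E
python3 - <<'E'
from h import *
rel([.6391,.0013,.0816],112); print(get_obs()['wrist_torque'])
p=look()
np.save("ptop.npy",p)
p=look("top")
save("t3",cv2.resize(p[110:270,190:350],(600,600),interpolation=cv2.INTER_CUBIC))
E
```

```text
now 10.2 [6.382e-01 2.000e-04 8.160e-02] [-1.7991e+02  1.6000e-01  1.1208e+02] F [-3.4 -2.1  0.7] w 0.0141 q [-0.09  0.34  1.34 -0.    1.47 -0.47]
t [ 0.0007  0.0012 -0.    ] a [-0.0016  0.0028  0.0013]
[-0.21351362  0.37675186 -0.08736381]
scene plunger 70 [0.4982 0.0664 0.1223] ztop med 0.1225 dir 66.2 bearing 155.3
scene bar 39 [0.631  0.0257 0.1003] ztop med 0.1005 dir 104.1 bearing 106.5
scene pot 69 [ 0.7507 -0.02    0.0838] ztop med 0.0845 dir -42.1 bearing -11.1
top plunger 31 [0.4978 0.0661 0.125 ] ztop med 0.1247 dir 73.2 bearing 155.4
bar 0
pot 0
```

View pics/t3.png

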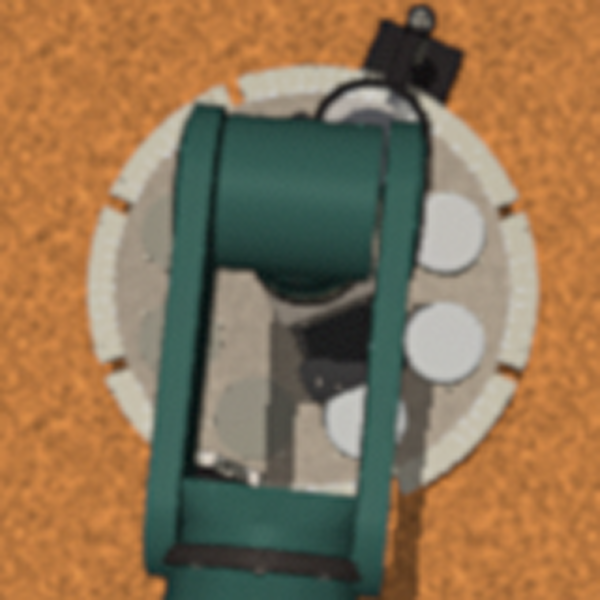

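Dishes at (440,232), (445,342) and (365,425) show that the wheel turned clockwise. The pot is under the lens, hidden by the arm. I'll measure the slot phase on the rim against the locked picture.

Run:
```python
from h import *
for n,c,f in(("top",(.6355,.0008),"pics/top0.png"),("scene",(.6403,.0049),"pics/scene0.png")):
    p0=cv2.resize(cv2.imread(f)[...,::-1],(560,420),interpolation=cv2.INTER_AREA)
    p1=snapshot(n)[0]
    a=np.arange(0,360,.1)
    o=rimangle(p0,p1,n,c)
    def slots(s):
        # slot: orange counter (low blue) on top of white rim
        b=np.convolve(np.r_[s[-50:],s,s[:50]],np.ones(401-300)/101,'same')[50:-50]; e=np.clip(b-s-8,0,None); r=[]
        for k in range(8):
            ctr=-23+45*k
            d=(a-ctr+180)%360-180; m=abs(d)<8
            if e[m].max()>10: 
                j=d[m][np.argmax(e[m])]; mm=abs(d-j)<3; r.append((ctr,round(float((d[mm]*e[mm]).sum()/e[mm].sum()),2),round(float(e[m].max()))))
        return r
    print(n,"before",slots(o[0])); print(n,"after",slots(o[1]))
```

```text
top before [(-23, 0.27, 11), (22, 0.07, 49), (67, -0.42, 57), (112, -0.58, 62), (157, -2.37, 23), (202, -0.22, 54), (247, 0.25, 64), (292, 0.38, 58)]
top after [(-23, 0.28, 15), (22, -0.12, 56), (67, -0.47, 69), (112, -0.63, 74), (202, 0.59, 16), (247, 0.23, 79), (292, 0.34, 71)]
scene before [(-23, -1.51, 12), (22, -0.43, 29), (67, 0.32, 29), (112, 0.87, 18), (157, -4.52, 17), (202, 0.29, 21), (247, -0.63, 19), (292, -1.14, 17)]
scene after [(-23, -1.3, 18), (22, -0.43, 36), (67, 0.26, 35), (112, 0.86, 25), (157, -4.49, 24), (202, 1.14, 25), (247, -0.7, 27), (292, -1.27, 22)]
```

The slots sit within about 0.1° of the locked position. Release and rise.

Request:
step_arm(steps=[{"jaw": 0.1,"tx": 0,"ty": 0,"tz": 0,"ax": 0,"ay": 0,"az": 0},{"jaw": 0.25,"tx": 0,"ty": 0,"tz": 0,"ax": 0,"ay": 0,"az": 0},{"jaw": 0.45,"tx": 0,"ty": 0,"tz": 0,"ax": 0,"ay": 0,"az": 0},{"jaw": 0.5,"tx": 0,"ty": 0,"tz": -0.02,"ax": 0,"ay": 0,"az": 0},{"jaw": 0.5,"tx": 0,"ty": 0,"tz": -0.05,"ax": 0,"ay": 0,"az": 0},{"jaw": 0.5,"tx": 0,"ty": 0,"tz": -0.09,"ax": 0,"ay": 0,"az": 0},{"jaw": 0.5,"tx": 0,"ty": 0,"tz": -0.09,"ax": 0,"ay": 0,"az": 0}])

```text
time: 11.1
tool_pos: [0.6421, 0.0007, 0.1793]
ee_rot: [3.13, 0.009, 1.957]
wrist_force: [0.3, 0.3, 1.2]
width: 0.0469
```

```bash
cat >> h.py <<'E'
def slotcmp():
    a=np.arange(0,360,.1)
    for n,c,f in(("top",(.6355,.0008),"pics/top0.png"),("scene",(.6403,.0049),"pics/scene0.png")):
        p0=cv2.resize(cv2.imread(f)[...,::-1],(560,420),interpolation=cv2.INTER_AREA)
        o=rimangle(p0,snapshot(n)[0],n,c); R=[]
        for s in o:
            b=np.convolve(np.r_[s[-50:],s,s[:50]],np.ones(101)/101,'same')[50:-50]; e=np.clip(b-s-8,0,None); r={}
            for k in range(8):
                ctr=-23+45*k; d=(a-ctr+180)%360-180; m=abs(d)<8
                if e[m].max()>14:
                    j=d[m][np.argmax(e[m])]; mm=abs(d-j)<3; r[ctr]=(d[mm]*e[mm]).sum()/e[mm].sum()
            R.append(r)
        print(n,{k:round(float(R[1][k]-R[0][k]),2) for k in R[0] if k in R[1]})
E
python3 - <<'E'
from h import *
slotcmp(); p=look(); rel([.496,.0622,.16],67)
E
```

```text
top {67: -0.04, 112: -0.07, 247: -0.01, 292: -0.04}
scene {22: -0.0, 67: -0.06, 112: -0.02, 157: 0.02, 202: -0.29, 292: -0.16}
scene plunger 65 [0.4976 0.0652 0.1224] ztop med 0.1221 dir 66.6 bearing 155.8
scene bar 131 [0.6397 0.0044 0.0999] ztop med 0.1002 dir 112.2 bearing 54.3
scene pot 63 [ 0.75   -0.0198  0.0842] ztop med 0.0844 dir -39.4 bearing -11.0
now 11.25 [0.6383 0.0008 0.171 ] [-1.7992e+02  1.5000e-01  1.1213e+02] F [ 0.1  0.3 -0.5] w 0.0471 q [-0.09  0.3   1.21 -0.    1.63 -0.47]
t [ 0.1105 -0.1087  0.0109] a [-3.000e-04  3.000e-03  7.876e-01]
```

Request:
step_arm(steps=[{"jaw": 0.5,"tx": 0.018,"ty": -0.018,"tz": 0.0,"ax": 0,"ay": 0.003,"az": 0.13},{"jaw": 0.5,"tx": 0.037,"ty": -0.036,"tz": 0.0,"ax": 0,"ay": 0.003,"az": 0.26},{"jaw": 0.5,"tx": 0.055,"ty": -0.054,"tz": 0.0,"ax": 0,"ay": 0.003,"az": 0.39},{"jaw": 0.5,"tx": 0.074,"ty": -0.072,"tz": 0.002,"ax": 0,"ay": 0.003,"az": 0.52},{"jaw": 0.5,"tx": 0.092,"ty": -0.09,"tz": 0.005,"ax": 0,"ay": 0.003,"az": 0.65},{"jaw": 0.5,"tx": 0.105,"ty": -0.105,"tz": 0.008,"ax": 0,"ay": 0.003,"az": 0.787},{"jaw": 0.5,"tx": 0.1105,"ty": -0.1087,"tz": 0.011,"ax": 0,"ay": 0.003,"az": 0.787},{"jaw": 0.5,"tx": 0.1105,"ty": -0.1087,"tz": 0.011,"ax": 0,"ay": 0.003,"az": 0.787}])

```text
time: 12.05
tool_pos: [0.4948, 0.0626, 0.158]
ee_rot: [-3.139, 0.001, 1.174]
wrist_force: [0.2, 0.3, 0.7]
width: 0.0467
```

```bash
python3 -c "
from h import *
rel([.496,.0622,.109],67)"
```

```text
now 12.05 [0.4948 0.0626 0.158 ] [-1.7982e+02  7.0000e-02  6.7250e+01] F [0.2 0.3 0.7] w 0.0467 q [ 0.01 -0.01  1.58  0.    1.57  0.41]
t [0.0002 0.0014 0.049 ] a [-0.0031  0.0012  0.0043]
```

Request:
step_arm(steps=[{"jaw": 0.5,"tx": 0,"ty": 0.001,"tz": 0.02,"ax": -0.003,"ay": 0.001,"az": 0},{"jaw": 0.5,"tx": 0,"ty": 0.001,"tz": 0.035,"ax": -0.003,"ay": 0.001,"az": 0},{"jaw": 0.5,"tx": 0,"ty": 0.001,"tz": 0.049,"ax": -0.003,"ay": 0.001,"az": 0},{"jaw": 0.3,"tx": 0,"ty": 0.001,"tz": 0.049,"ax": -0.003,"ay": 0.001,"az": 0},{"jaw": 0.15,"tx": 0,"ty": 0.001,"tz": 0.049,"ax": -0.003,"ay": 0.001,"az": 0},{"jaw": 0.0,"tx": 0,"ty": 0.001,"tz": 0.049,"ax": -0.003,"ay": 0.001,"az": 0},{"jaw": 0.0,"tx": 0,"ty": 0.001,"tz": 0.049,"ax": -0.003,"ay": 0.001,"az": 0},{"jaw": 0.0,"tx": 0,"ty": 0.001,"tz": 0.049,"ax": -0.003,"ay": 0.001,"az": 0}])

```text
time: 12.85
tool_pos: [0.495, 0.0627, 0.1099]
ee_rot: [-3.14, -0.0, 1.174]
wrist_force: [-1.3, 0.4, 2.0]
width: 0.0118
```

```bash
python3 -c "
from h import *
rel([.496,.0622,.1138],157)
print(get_obs()['wrist_torque'])"
```

```text
now 12.85 [0.495  0.0627 0.1099] [-1.7991e+02 -3.0000e-02  6.7260e+01] F [-1.3  0.4  2. ] w 0.0118 q [0.01 0.02 1.65 0.   1.47 0.41]
t [-0.0001  0.0011 -0.0039] a [-9.0000e-04 -1.6000e-03 -1.5662e+00]
[-0.02250115  0.20180747 -0.03748039]
```

Request:
step_arm(steps=[{"jaw": 0.0,"tx": 0,"ty": 0,"tz": -0.003,"ax": 0,"ay": 0,"az": 0},{"jaw": 0.0,"tx": 0,"ty": 0,"tz": -0.0055,"ax": 0,"ay": 0,"az": 0},{"jaw": 0.0,"tx": 0,"ty": 0,"tz": -0.0055,"ax": 0,"ay": 0,"az": 0},{"jaw": 0.0,"tx": 0,"ty": 0,"tz": -0.0055,"ax": 0,"ay": 0,"az": -0.14},{"jaw": 0.0,"tx": 0,"ty": 0,"tz": -0.0055,"ax": 0,"ay": 0,"az": -0.28},{"jaw": 0.0,"tx": 0,"ty": 0,"tz": -0.0055,"ax": 0,"ay": 0,"az": -0.42},{"jaw": 0.0,"tx": 0,"ty": 0,"tz": -0.0055,"ax": 0,"ay": 0,"az": -0.56},{"jaw": 0.0,"tx": 0,"ty": 0,"tz": -0.0055,"ax": 0,"ay": 0,"az": -0.7}])

```text
time: 13.65
tool_pos: [0.4949, 0.0628, 0.1144]
ee_rot: [-3.14, -0.002, 1.88]
wrist_force: [2.7, 0.5, -10.1]
width: 0.0119
```

```bash
python3 -c "
from h import *
rel([.496,.0622,.1148],157)
print(get_obs()['wrist_torque'])"
```

```text
now 13.65 [0.4949 0.0628 0.1144] [-1.7990e+02 -1.0000e-01  1.0769e+02] F [  2.7   0.5 -10.1] w 0.0119 q [ 0.01  0.02  1.64  0.    1.48 -0.3 ]
t [-0.0009  0.0009 -0.0004] a [-8.000e-04 -2.400e-03 -8.605e-01]
[ 0.04946558 -0.59075287 -0.02451894]
```

Request:
step_arm(steps=[{"jaw": 0.0,"tx": 0,"ty": 0,"tz": 0,"ax": 0,"ay": 0,"az": -0.14},{"jaw": 0.0,"tx": 0,"ty": 0,"tz": 0,"ax": 0,"ay": 0,"az": -0.28},{"jaw": 0.0,"tx": -0.0005,"ty": 0.0005,"tz": 0,"ax": 0,"ay": 0,"az": -0.42},{"jaw": 0.0,"tx": -0.0005,"ty": 0.0005,"tz": 0,"ax": 0,"ay": 0,"az": -0.56},{"jaw": 0.0,"tx": -0.0005,"ty": 0.0005,"tz": 0,"ax": 0,"ay": 0,"az": -0.7},{"jaw": 0.0,"tx": -0.0005,"ty": 0.0005,"tz": 0,"ax": 0,"ay": 0,"az": -0.83},{"jaw": 0.0,"tx": -0.0005,"ty": 0.0005,"tz": 0,"ax": 0,"ay": 0,"az": -0.86},{"jaw": 0.0,"tx": -0.0005,"ty": 0.0005,"tz": 0,"ax": 0,"ay": 0,"az": -0.86}])

```text
time: 14.45
tool_pos: [0.4949, 0.0627, 0.1133]
ee_rot: [-3.142, -0.004, 2.74]
wrist_force: [0.9, 1.4, -9.5]
width: 0.0118
```

```bash
python3 -c "
from h import *
rel([.496,.0622,.0966],157)
print(get_obs()['wrist_torque'])"
```

```text
now 14.45 [0.4949 0.0627 0.1133] [-180.     -0.25  156.97] F [ 0.9  1.4 -9.5] w 0.0118 q [ 0.01  0.02  1.64  0.    1.48 -1.16]
t [-0.0013  0.      0.0167] a [-0.     -0.0044 -0.0006]
[ 0.21538066 -0.40715241 -0.0655181 ]
```

Request:
step_arm(steps=[{"jaw": 0.0,"tx": 0,"ty": 0,"tz": 0.003,"ax": 0,"ay": 0,"az": 0},{"jaw": 0.0,"tx": 0,"ty": 0,"tz": 0.006,"ax": 0,"ay": 0,"az": 0},{"jaw": 0.0,"tx": 0,"ty": 0,"tz": 0.009,"ax": 0,"ay": 0,"az": 0},{"jaw": 0.0,"tx": 0,"ty": 0,"tz": 0.009,"ax": 0,"ay": 0,"az": 0}])

```text
time: 14.85
tool_pos: [0.4948, 0.0627, 0.1039]
ee_rot: [-3.142, -0.005, 2.739]
wrist_force: [1.7, -0.1, -8.5]
width: 0.0116
```

Request:
step_arm(steps=[{"jaw": 0.0,"tx": 0,"ty": 0,"tz": 0.002,"ax": 0,"ay": 0,"az": 0},{"jaw": 0.0,"tx": 0,"ty": 0,"tz": 0.004,"ax": 0,"ay": 0,"az": 0},{"jaw": 0.0,"tx": 0,"ty": 0,"tz": 0.005,"ax": 0,"ay": 0,"az": 0}])

```text
time: 15.15
tool_pos: [0.4948, 0.0627, 0.0989]
ee_rot: [-3.142, -0.004, 2.739]
wrist_force: [1.7, 1.3, -6.6]
width: 0.0119
```

The force is still the spring's, and the plunger is about 1 mm above home, so the pin is already in the slot. I'll release and check.

Request:
step_arm(steps=[{"jaw": 0.0,"tx": 0,"ty": 0,"tz": 0.001,"ax": 0,"ay": 0,"az": 0},{"jaw": 0.15,"tx": 0,"ty": 0,"tz": 0.001,"ax": 0,"ay": 0,"az": 0},{"jaw": 0.3,"tx": 0,"ty": 0,"tz": 0.001,"ax": 0,"ay": 0,"az": 0},{"jaw": 0.5,"tx": 0,"ty": 0,"tz": 0.001,"ax": 0,"ay": 0,"az": 0},{"jaw": 0.5,"tx": 0,"ty": 0,"tz": -0.02,"ax": 0,"ay": 0,"az": 0},{"jaw": 0.5,"tx": 0,"ty": 0,"tz": -0.06,"ax": 0,"ay": 0,"az": 0},{"jaw": 0.5,"tx": 0,"ty": 0,"tz": -0.1,"ax": 0,"ay": 0,"az": 0},{"jaw": 0.5,"tx": 0,"ty": 0,"tz": -0.1,"ax": 0,"ay": 0,"az": 0}])

```text
time: 15.95
tool_pos: [0.4987, 0.0625, 0.2066]
ee_rot: [3.136, 0.008, 2.739]
wrist_force: [0.6, -0.3, -0.1]
width: 0.0473
```

Run:
```python
from h import *
slotcmp(); p=look(); rel([.42,.25,.2],157)
u,v=proj("scene",[.62,.03,.06]).astype(int); save("s4",cv2.resize(p[v-75:v+75,u-100:u+100],(800,600),interpolation=cv2.INTER_CUBIC))
```

```text
top {22: -0.09, 67: -0.05, 112: -0.04, 157: 3.83, 202: -0.1, 247: -0.01, 292: -0.04}
scene {22: -0.01, 67: -0.05, 112: -0.01, 202: -0.08, 247: -0.03, 292: -0.13}
scene plunger 71 [0.4975 0.0652 0.1104] ztop med 0.1105 dir -23.7 bearing 155.8
scene bar 132 [0.6398 0.0047 0.0999] ztop med 0.1001 dir 113.0 bearing 56.8
scene pot 68 [ 0.7514 -0.0205  0.0839] ztop med 0.0842 dir -41.8 bearing -11.2
now 16.1 [0.4951 0.0625 0.1988] [-180.     -0.24  156.95] F [-0.2 -0.3  0.2] w 0.047 q [ 0.01 -0.02  1.51  0.    1.66 -1.16]
t [ 0.1425  0.1432 -0.0006] a [-0.     -0.0043 -0.0009]
```

View pics/s4.png

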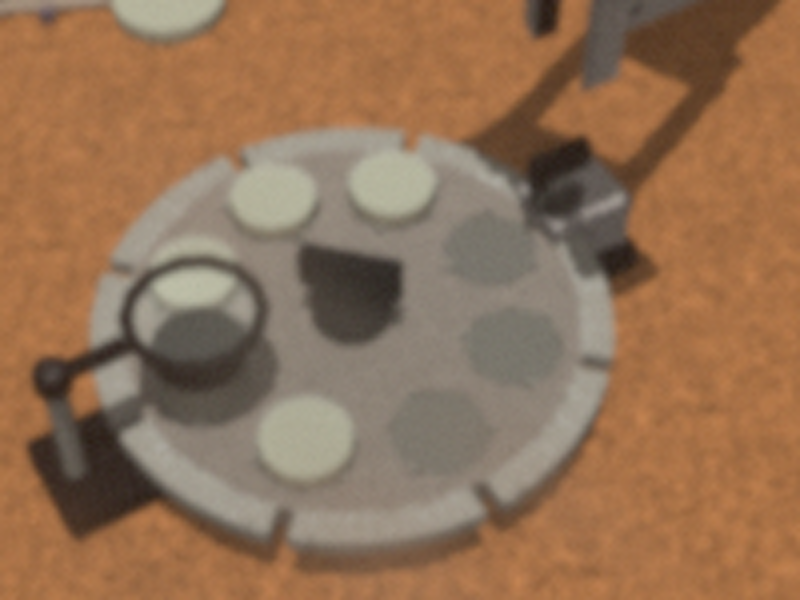

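The plunger's top is at its starting height (0.1105 m, the locked value) with the wing radial at crop (560,165). The pot is under the lens at (198,340), and all four dishes are seated. The gripper is clear, so I'll hand in.

```bash
python3 -c "
from h import *
print(close_job())"
```

```text
the job is handed in; nothing more can be done
None
```

The job is handed in: the pot is under the lens, the wheel is locked there, and it took about 16 s of the 72 s. I pulled the plunger up, parked it a quarter turn clockwise and turned the wheel 45° clockwise by its centre grip. Then I twisted the plunger back, eased it down into the slot and let go.

**Last checks:**
- **Plunger:** its top read 0.1105 m in the scene camera, the same as the locked reading at the start. The parked reading was 0.1225 m, and the wing is radial again at about −23.7°.
- **Wheel:** the rim slots are within about 0.1° of the starting lock pattern. One outlier of 3.8° in the top camera was at the plunger's own slot, which the bracket covers.
- **Pot and dishes:** the pot shows under the lens and all four dishes sit in their places. The computed pot bearing of −11° (the lens is at −23°) is not reliable because the lens ring hides part of the lid, so I judged the pot by the picture and the slots.
- **Jar, large dish and sign:** the arm never went near them. I did not measure them again at the end.

I did not try to turn the wheel as a lock test; I relied on the plunger height and the slot positions.

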